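Digitise the pocket seam

TASK

Take the blue digitising stylus out of its white stand and, with its tip on the white pocket pattern or just a few millimetres above it, follow the blue seam line slowly and steadily, a few centimetres a second, from the green dot round the corner to the red dot without straying off the line. Then put the stylus back in the white stand, upright and fully home, and let go. Leave the orange awl alone.

Things in the scene. Friction and masses are not known exactly. Their poses are not given: they have to be found in the camera images.
- stylus: Loose upright stylus, 130 mm, about 90 g. Origin: its tip; z up along it. From the tip: point widening to a grey 14 mm diameter shaft, up to 60 mm; black flange, 40 mm diameter, 60 to 66 mm; round blue grip, 24 mm diameter, 66 to 130 mm (white band near the end). In the white stand the flange rests on the block's top, shaft in the hole, tip 15 mm above the table.
- stylus_stand: Fixed white block, 80 x 80 mm, 75 mm high, with a 26 mm square hole down through its middle. Origin: centre of its underside, on the table; z up. Left or right of the tablet, turned a little.
- pattern: White plate, 150 x 150 x 3 mm, fixed flat on a grey tablet, its top 15 mm above the table. Blue L-shaped seam of two straight 110 mm legs. Origin: corner of the L, on the top face. x: along the first leg, green start dot at (110, 0) mm; y: along the second leg, red end dot at (0, 110) mm; z up. Plate spans -20 to 130 mm in x and y. The short black mark is no seam.
- awl: Bystander: awl shaped and sized like the stylus, orange grip, brown flange, loose in a brown block shaped like the white one, across the tablet. Origin: its tip; z up along it. Also on the table, at the tablet's far left and right: a dark blue thread cone (107 mm tall) and a jar (110 mm tall).
Things that resemble listed ones, but are neither listed nor needed, are in the scene too. Of the things like the stylus, leave any that is yellow; of the rest the larger one is meant.

How it is judged:
On the way, in this order (a step that is already met when the one before it is completed fails the run):
1. stylus tip on the green start dot, within 15 mm each way in the pattern's plane and less than 12 mm above it, for 0.3 s (x of stylus in the frame of pattern between 0.095 and 0.125 m and y of stylus in the frame of pattern between -0.015 and 0.015 m and z of stylus in the frame of pattern between -0.01 and 0.012 m), for 0.3 s.
2. stylus tip a third along the first leg, within 15 mm each way in the pattern's plane and less than 12 mm above it, for 0.3 s (x of stylus in the frame of pattern between 0.0585 and 0.0885 m and y of stylus in the frame of pattern between -0.015 and 0.015 m and z of stylus in the frame of pattern between -0.01 and 0.012 m), for 0.3 s.
3. stylus tip two thirds along the first leg, within 15 mm each way in the pattern's plane and less than 12 mm above it, for 0.3 s (x of stylus in the frame of pattern between 0.0215 and 0.0515 m and y of stylus in the frame of pattern between -0.015 and 0.015 m and z of stylus in the frame of pattern between -0.01 and 0.012 m), for 0.3 s.
4. stylus tip at the corner, within 15 mm each way in the pattern's plane and less than 12 mm above it, for 0.3 s (x of stylus in the frame of pattern between -0.015 and 0.015 m and y of stylus in the frame of pattern between -0.015 and 0.015 m and z of stylus in the frame of pattern between -0.01 and 0.012 m), for 0.3 s.
5. stylus tip a third along the second leg, within 15 mm each way in the pattern's plane and less than 12 mm above it, for 0.3 s (x of stylus in the frame of pattern between -0.015 and 0.015 m and y of stylus in the frame of pattern between 0.0215 and 0.0515 m and z of stylus in the frame of pattern between -0.01 and 0.012 m), for 0.3 s.
6. stylus tip two thirds along the second leg, within 15 mm each way in the pattern's plane and less than 12 mm above it, for 0.3 s (x of stylus in the frame of pattern between -0.015 and 0.015 m and y of stylus in the frame of pattern between 0.0585 and 0.0885 m and z of stylus in the frame of pattern between -0.01 and 0.012 m), for 0.3 s.
7. stylus tip on the red end dot, within 15 mm each way in the pattern's plane and less than 12 mm above it, for 0.3 s (x of stylus in the frame of pattern between -0.015 and 0.015 m and y of stylus in the frame of pattern between 0.095 and 0.125 m and z of stylus in the frame of pattern between -0.01 and 0.012 m), for 0.3 s.
At the end, for the whole second after the job is handed in: The stylus is back in the white stand: tip within 12 mm of the stand's centre in each direction of its plane, tip 9 to 20 mm above the stand's underside (flange seated on the top), tilted less than 0.15 rad, at rest (x of stylus in the frame of stylus_stand between -0.012 and 0.012 m and y of stylus in the frame of stylus_stand between -0.012 and 0.012 m and z of stylus in the frame of stylus_stand between 0.009 and 0.02 m and angle between stylus's own z axis and vertical below 0.15 rad and linear speed of stylus below 0.02 m/s); the robot touches nothing.
It fails at once if stylus tip low over the pattern (under 10 mm) yet more than 20 mm off the seam line (x of stylus in the frame of pattern between -0.03 and 0.14 m and y of stylus in the frame of pattern between -0.03 and 0.14 m and z of stylus in the frame of pattern between -0.01 and 0.01 m and not ((x of stylus in the frame of pattern between -0.02 and 0.13 m and y of stylus in the frame of pattern between -0.02 and 0.02 m) or (x of stylus in the frame of pattern between -0.02 and 0.02 m and y of stylus in the frame of pattern between -0.02 and 0.13 m))).
It fails at once if stylus faster than 0.25 m/s with its tip less than 10 mm above the pattern (x of stylus in the frame of pattern between -0.03 and 0.14 m and y of stylus in the frame of pattern between -0.03 and 0.14 m and z of stylus in the frame of pattern between -0.01 and 0.01 m and linear speed of stylus above 0.25 m/s).
It fails at once if the awl moved by more than 30 mm (distance of awl from where it was at the start of the episode above 0.03 m).
It also fails if it takes over 72 s, if anything falls off the work surface, if the arm or the gripper's body presses on something with over 40 N, if the wrist force passes 120 N, or if a joint passes its speed limit or range.

ROBOT

A 7-joint arm with a two-finger parallel gripper is mounted at the origin on the work surface. World frame = base frame: x ahead of the robot, y to its left, z up, the work surface at z = 0. Lengths are in m, angles in rad, forces in N, time in s.
With the tool pointing down it reaches from about 0.4 to 0.9 m from the base axis. Payload 5.5 kg.
Tool frame: the origin (TCP) lies midway between the tips of the shut fingers; the grasp point (between the pads) lies 19 mm behind it (manip.grip_depth is the distance from the TCP to the grasp point, in m); z points along the fingers, x is the direction in which the jaws open and shut, and the axes are right-handed (so a half turn about z gives the same grasp; the last joint's range is limited). The gripper opens to 92 mm and grips with 3 to 60 N. Pads are 19 mm wide; open, the fingers measure 130 mm over their backs; the gripper's body (75 mm by 190 mm) begins 47 mm behind the grasp point.
Start: joints at [-0.964, 0.501, -0.427, 1.55, 0.221, 1.138, -0.21], TCP at [0.219, 0.612, 0.227] pointing down, gripper open.
Joint ranges: [-2.88, 2.88], [-0.31, 2.03], [-1.54, 1.56], [0.2, 2.42], [-1.41, 4.55], [0.19, 2.02], [-2.57, 2.57]. Speed limits (rad/s): [2.57, 2.57, 3.14, 3.14, 3.14, 3.14, 3.14].

INTERFACE

Orientations are given as a unit quaternion [x, y, z, w].
In Python, from bench import manip, effector, viewer gives the robot as it stands. Calls block until the motion is done:
- manip.move_pose(position, orientation): joint-space move of the TCP to a pose.
- manip.servo_line(position, ori=None, vel=0.15): straight line of the TCP; ori=None keeps the orientation; vel is the mean speed in m/s.
- manip.movej(angles): joint-space move.
- effector.open_jaws() and effector.close(f_grip=None): open the fingers fully, or close them until they stop; f_grip is the grip in N (None keeps the last).
- manip.sleep(seconds).
- manip.solve_ik(position, orientation): joint angles nearest the present ones, or None.
- viewer.get_image(name): name is "side" or "top" or "wrist"; returns the picture (384x512x3 uint8, red, green, blue); there is no depth.
- viewer.get_calibration(name): a dict with "vfov" (degrees; the focal length in pixels is half the picture's height over the tangent of half this angle, whatever the lens; pixels are square), "cx", "cy" (the principal point, pixels), "eye" and "attitude" of the camera in the world. Camera axes: x right, y down, z forward; pixel columns grow to the right and rows downward; lengths in m; the calibration is good to about 2 mm. A picture is of the moment at which its call begins: read the wrist's pose just before it. get_calibration takes no time and is no camera call; for the wrist camera it gives the pose at the moment of the call.
A pose or a line that the arm cannot do raises manip.PlanningError and nothing moves.
- manip.hand_in(): hands the job in, once; it reports no verdict.
Readings, each from a call of its own:
- manip.current_clock(): time.
- manip.current_q(): joint angles.
- manip.current_joint_velocities(): joint speeds.
- manip.current_tau(): joint torques, N m.
- manip.current_tool_pos(): TCP position.
- manip.current_tcp_rot(): TCP orientation.
- manip.current_force(): force on the tool from outside, world axes, zero at the start.
- manip.current_wrist_torque(): the same for the moment, N m.
- manip.current_finger_gap(): finger opening in m.
Only numpy, scipy, OpenCV 4.12 (cv2) and the standard library are available. Lean on these libraries where they do the work, as an engineer would, in place of code of your own. Each camera call takes 0.05 s, during which the arm holds its last target. There are 200 camera calls.

## Working session

There is one attempt and no reset: what is moved stays moved. The work goes in short steps, each a Python script; the robot and the scene stay as the last script left them, time stands still between calls to the robot, and variables do not carry over. Pictures are saved under pics/ and viewed, about 8 in all and at most 12, crops included, and the job is handed in when it is done.

```bash
mkdir -p pics
python3 - <<'E'
from bench import manip, effector, viewer
import cv2,numpy as np
for n in("top","side"):
    c=viewer.get_calibration(n);print(n,c)
    im=viewer.get_image(n);cv2.imwrite(f"pics/{n}0.png",im[:,:,::-1])
print(viewer.get_calibration("wrist"))
print(manip.current_tcp_rot(),manip.current_clock(),manip.grip_depth)
E
```

```text
top {'vfov': 49.81963297302056, 'cx': 251.80356416600813, 'cy': 192.77258035188578, 'eye': array([ 0.277917  , -0.04821496,  1.19385266]), 'attitude': array([ 0.70519159, -0.70411008,  0.0540888 , -0.06331053])}
side {'vfov': 50.24836380039979, 'cx': 256.5114625736963, 'cy': 190.21973106886188, 'eye': array([ 0.37290484, -0.78379131,  0.59514313]), 'attitude': array([ 0.88342207, -0.0687697 ,  0.03462571, -0.46220908])}
{'vfov': 69.98814992146953, 'cx': 256.2252127736771, 'cy': 187.8272393265309, 'eye': array([0.15538454, 0.63345832, 0.381387  ]), 'attitude': array([0.8112281 , 0.57109682, 0.07193141, 0.10287503])}
[ 8.17640137e-01  5.75728891e-01 -7.78491034e-04  4.93961261e-04] 0.1 0.0188
```

View pics/top0.png

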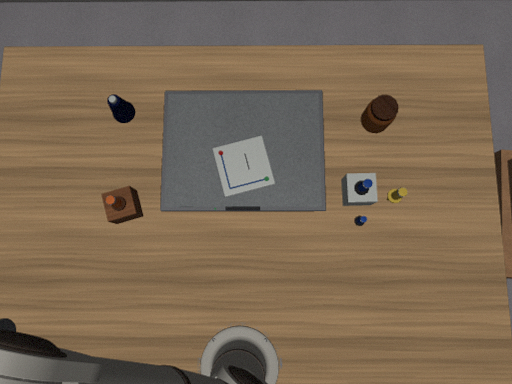

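View pics/side0.png

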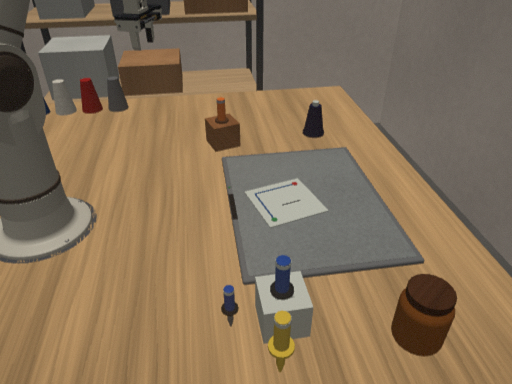

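Top view: the candidates are the blue stylus in the white block at (365,187), a small blue look-alike at (361,220) and a yellow one at (398,195). The one in the stand is larger, blue and in the white block, so it's the one meant. Next I'll measure it and confirm with a crop.

```bash
cat > h.py <<'E'
import numpy as np,cv2
from scipy.spatial.transform import Rotation as R
from bench import manip, effector, viewer
def cast(c,uv,z):
    uv=np.atleast_2d(uv).astype(float); f=192/np.tan(np.radians(c['vfov'])/2)
    d=np.c_[(uv[:,0]-c['cx'])/f,(uv[:,1]-c['cy'])/f,np.ones(len(uv))]
    d=R.from_quat(c['attitude']).apply(d); e=np.array(c['eye'])
    return e+d*((z-e[2])/d[:,2])[:,None]
def proj(c,p):
    f=192/np.tan(np.radians(c['vfov'])/2)
    q=R.from_quat(c['attitude']).inv().apply(np.atleast_2d(p)-c['eye'])
    return np.c_[q[:,0]/q[:,2]*f+c['cx'],q[:,1]/q[:,2]*f+c['cy']]
def blobs(m,amin=4):
    n,l,s,ce=cv2.connectedComponentsWithStats(m.astype(np.uint8))
    return sorted([(int(s[i,4]),ce[i].round(1),s[i,:4],l==i) for i in range(1,n) if s[i,4]>=amin],key=lambda b:-b[0])
def masks(im):
    h,s,v=cv2.split(cv2.cvtColor(im,cv2.COLOR_RGB2HSV))
    return dict(green=(h>45)&(h<90)&(s>110)&(v>50),red=((h<5)|(h>172))&(s>150)&(v>90),
      blue=(h>105)&(h<130)&(s>130)&(v>50),white=(s<40)&(v>135))
E
python3 - <<'E'
from h import *
ims=[]
for n in("top","side"):
    im=cv2.imread(f"pics/{n}0.png")[:,:,::-1].copy();c=viewer.get_calibration(n);m=masks(im)
    print("==",n)
    for k in m:
        for a,ce,bb,_ in blobs(m[k],5 if k!='white' else 150)[:5]:
            print(k,a,ce,bb,cast(c,ce,.015)[0].round(3),cast(c,ce,.075)[0].round(3),cast(c,ce,.145)[0].round(3))
    for a,ce,bb,l in blobs(m['white'],300)[:3]:
        r=cv2.minAreaRect(np.argwhere(l)[:,::-1].astype(np.float32))
        b=cv2.boxPoints(r);print('rect',ce,cast(c,b,.075)[:,:2].round(3).tolist(),cast(c,b,.015)[:,:2].round(3).tolist())
    x,y=(365,195) if n=='top' else (260,310)
    ims.append(cv2.resize(im[y-50:y+50,x-55:x+55],None,fx=3.6,fy=3.6,interpolation=cv2.INTER_CUBIC))
cv2.imwrite("pics/crop1.png",np.hstack(ims)[:,:,::-1])
E
```

```text
== top
green 10 [266.3 178.4] [265 177   4   4] [ 0.518 -0.075  0.015] [ 0.506 -0.073  0.075] [ 0.492 -0.072  0.145]
red 11 [220.5 152.6] [219 151   4   4] [0.595 0.06  0.015] [0.579 0.054 0.075] [0.56  0.048 0.145]
blue 52 [367.6 183. ] [364 180   8   8] [ 0.505 -0.367  0.015] [ 0.493 -0.351  0.075] [ 0.48  -0.332  0.145]
blue 23 [363.3 218.8] [361 217   6   6] [ 0.401 -0.351  0.015] [ 0.394 -0.335  0.075] [ 0.387 -0.317  0.145]
white 2366 [243.5 165.2] [213 136  62  60] [ 0.557 -0.008  0.015] [ 0.543 -0.01   0.075] [ 0.527 -0.012  0.145]
white 1122 [241.2 349.8] [201 328  77  56] [ 0.043 -0.005  0.015] [ 0.055 -0.007  0.075] [ 0.069 -0.01   0.145]
white 601 [361.  187.1] [347 173  31  29] [ 0.492 -0.348  0.015] [ 0.482 -0.333  0.075] [ 0.469 -0.315  0.145]
white 217 [  4.4 361.4] [  0 350  14  26] [0.009 0.641 0.015] [0.023 0.606 0.075] [0.039 0.565 0.145]
rect [243.5 165.2] [[0.593, 0.079], [0.631, -0.061], [0.493, -0.096], [0.456, 0.041]] [[0.609, 0.085], [0.649, -0.062], [0.504, -0.098], [0.466, 0.046]]
rect [241.2 349.8] [[-0.005, 0.098], [0.121, 0.084], [0.098, -0.113], [-0.02
[... 1085 characters left out ...]
 [ 0.107 -0.219  0.145]
white 1300 [282.8 294.1] [255 271  58  44] [ 0.496 -0.293  0.015] [ 0.483 -0.344  0.075] [ 0.469 -0.403  0.145]
white 902 [75.7 43.4] [39 35 71 18] [-0.217  1.501  0.015] [-0.156  1.264  0.075] [-0.085  0.989  0.145]
rect [285.4 201.7] [[0.46, -0.041], [0.64, 0.018], [0.621, -0.138], [0.465, -0.18]] [[0.47, 0.045], [0.67, 0.111], [0.65, -0.063], [0.476, -0.111]]
rect [ 47.3 235.6] [[-0.058, -0.07], [0.109, 0.006], [0.161, -0.148], [0.01, -0.203]] [[-0.108, 0.012], [0.078, 0.097], [0.137, -0.075], [-0.032, -0.135]]
rect [282.8 294.1] [[0.444, -0.298], [0.536, -0.294], [0.524, -0.376], [0.441, -0.378]] [[0.452, -0.242], [0.555, -0.237], [0.541, -0.329], [0.449, -0.331]]
```

View pics/crop1.png

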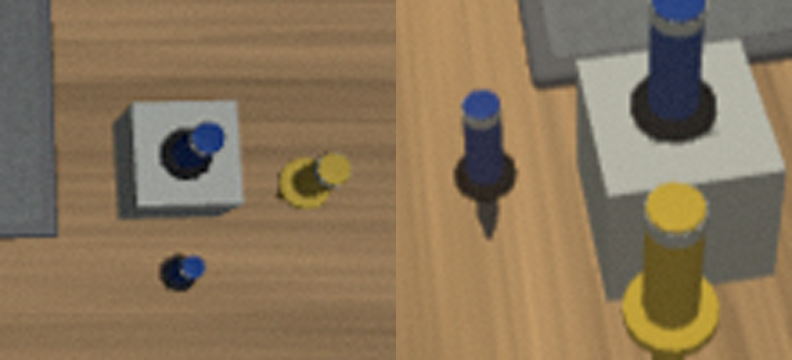

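The crop confirms it. The stylus in the white block is blue and larger than the loose blue one, with the yellow one standing outside the block. Both views agree on the dots (separation 155.6 mm, as expected), the stand centre near (0.482,-0.335), and the stylus top. I'll move above the stylus now and look with the wrist camera.

Run:
```python
from h import *
def q(yaw): return (R.from_euler('z',yaw)*R.from_quat([1,0,0,0])).as_quat()
for yaw in (0,np.pi/2,-np.pi/2,np.pi):
    for p in [(.5,0,.38),(.482,-.335,.096),(.482,-.335,.22),(.52,-.075,.1),(.49,.03,.1),(.6,.06,.1)]:
        s=manip.solve_ik(p,q(yaw)); print(round(yaw,2),p,None if s is None else np.round(s,2))
```

```text
0 (0.5, 0, 0.38) [-0.17  0.08  0.12  1.72 -0.01  1.34 -0.04]
0 (0.482, -0.335, 0.096) [ 0.11  0.58  0.6   1.84 -0.43  0.85  0.92]
0 (0.482, -0.335, 0.22) [ 0.04  0.43  0.68  1.75 -0.3   1.07  0.82]
0 (0.52, -0.075, 0.1) [-0.02  0.42  0.14  1.98 -0.08  0.75  0.17]
0 (0.49, 0.03, 0.1) [-0.17  0.37  0.07  2.06 -0.04  0.72 -0.08]
0 (0.6, 0.06, 0.1) [-0.18  0.53  0.05  1.79 -0.03  0.83 -0.12]
1.57 (0.5, 0, 0.38) [-0.06  0.08  0.01  1.72 -0.    1.34  1.52]
1.57 (0.482, -0.335, 0.096) [ 0.2   0.56  0.48  1.84 -0.34  0.83  2.41]
1.57 (0.482, -0.335, 0.22) [ 0.07  0.42  0.64  1.75 -0.28  1.07  2.38]
1.57 (0.52, -0.075, 0.1) [ 0.13  0.42 -0.05  1.98  0.03  0.75  1.64]
1.57 (0.49, 0.03, 0.1) [ 0.04  0.37 -0.18  2.05  0.1   0.72  1.36]
1.57 (0.6, 0.06, 0.1) [ 0.03  0.54 -0.23  1.78  0.16  0.84  1.3 ]
-1.57 (0.5, 0, 0.38) [-0.27  0.08  0.24  1.73 -0.02  1.34 -1.61]
-1.57 (0.482, -0.335, 0.096) [-0.08  0.69  0.89  1.85 -0.67  0.93 -0.45]
-1.57 (0.482, -0.335, 0.22) [-0.02  0.45  0.76  1.75 -0.34  1.08 -0.71]
-1.57 (0.52, -0.075, 0.1) [-0.2   0.44  0.36  1.99 -0.22  0.75 -1.28]
-1.57 (0.49, 0.03, 0.1) [-0.36  0.38  0.29  2.07 -0.16  0.72 -1.54]
-1.57 (0.6, 0.06, 0.1) [-0.34  0.54  0.26  1.79 -0.18  0.83 -1.57]
3.14 (0.5, 0, 0.38) None
3.14 (0.482, -0.335, 0.096) [-0.21  0.84  1.13  1.85 -0.89  1.06 -1.86]
3.14 (0.482, -0.335, 0.22) [-0.32  0.77  1.36  1.76 -0.79  1.29 -1.91]
3.14 (0.52, -0.075, 0.1) [-0.83  0.94  1.35  2.   -1.04  1.15 -2.15]
3.14 (0.49, 0.03, 0.1) [-1.08  0.87  1.36  2.09 -1.    1.09 -2.35]
3.14 (0.6, 0.06, 0.1) [-0.98  1.05  1.35  1.81 -1.1   1.26 -2.44]
```

Run:
```python
from h import *
D=[1,0,0,0]
p=manip.current_tool_pos(); manip.servo_line([p[0],p[1],.36],vel=.2)
manip.move_pose([.5,0,.38],D)
manip.move_pose([.482,-.335,.26],D)
c=viewer.get_calibration('wrist');im=viewer.get_image('wrist')
print(manip.current_clock(),manip.current_tool_pos(),c['eye'])
cv2.imwrite('pics/w1.png',im[:,:,::-1]); m=masks(im)
for k in('blue','white'):
  for a,ce,bb,l in blobs(m[k],60)[:4]:
    r=cv2.minAreaRect(np.argwhere(l)[:,::-1].astype(np.float32));b=cv2.boxPoints(r)
    print(k,a,ce,bb,cast(c,ce,.145)[0].round(3),cast(c,b,.075)[:,:2].round(3).tolist())
```

```text
4.7 [ 0.48340668 -0.33322794  0.26040939] [ 0.48224043 -0.2673688   0.41594269]
blue 332 [255.3 184.2] [245 174  21  21] [ 0.482 -0.333  0.145] [[0.463, -0.35], [0.481, -0.331], [0.499, -0.35], [0.481, -0.368]]
blue 138 [230.2 205.8] [220 194  21  21] [ 0.456 -0.356  0.145] [[0.433, -0.37], [0.441, -0.362], [0.462, -0.384], [0.454, -0.392]]
blue 97 [255.3 168.5] [247 165  18   9] [ 0.482 -0.317  0.145] [[0.471, -0.325], [0.492, -0.325], [0.492, -0.335], [0.471, -0.335]]
white 26700 [347.3  49.5] [215   0 274 102] [ 0.565 -0.208  0.145] [[0.437, -0.143], [0.735, -0.142], [0.758, -0.248], [0.434, -0.248]]
white 3070 [256.9 170.4] [224 140  65  65] [ 0.483 -0.319  0.145] [[0.443, -0.295], [0.522, -0.294], [0.526, -0.375], [0.442, -0.377]]
white 2657 [ 77.9 361.1] [  0 353 160  17] [ 0.266 -0.554  0.145] [[0.095, -0.614], [0.336, -0.613], [0.333, -0.644], [0.088, -0.644]]
white 443 [309.4 368.6] [298 357  23  24] [ 0.548 -0.565  0.145] [[0.547, -0.621], [0.58, -0.62], [0.583, -0.665], [0.549, -0.665]]
```

View pics/w1.png

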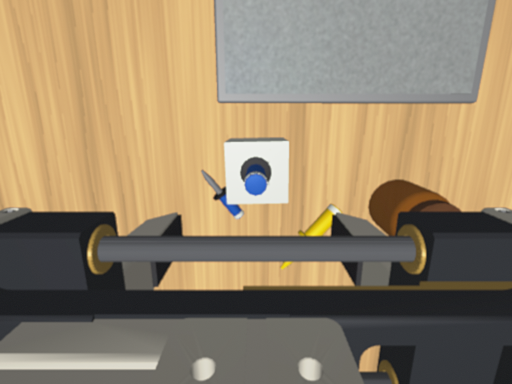

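The wrist view shows the stylus top at (255,184), giving (0.482,-0.333). That agrees with the earlier views, and the stand centre is (0.483,-0.335). The small blue and yellow look-alikes (around (222,195) and (310,238)) have toppled and lie low, so they're out of the way. I'll grasp, lift, and look at the tip.

Run:
```python
from h import *
D=[1,0,0,0]
manip.servo_line([.482,-.334,.20],D,vel=.15)
manip.servo_line([.482,-.334,.098],D,vel=.08)
manip.sleep(.3);print(manip.current_tool_pos(),manip.current_force())
effector.close(f_grip=30);print('gap',manip.current_finger_gap())
manip.servo_line([.482,-.334,.2],D,vel=.08)
manip.sleep(.3);print(manip.current_clock(),manip.current_tool_pos(),manip.current_finger_gap(),manip.current_force())
for n in('side','top'): cv2.imwrite(f'pics/{n}1.png',viewer.get_image(n)[:,:,::-1])
im=cv2.imread('pics/side1.png')
cv2.imwrite('pics/crop2.png',cv2.resize(im[190:350,180:380],None,fx=3.6,fy=3.6,interpolation=cv2.INTER_CUBIC))
```

```text
[ 0.48216174 -0.33403865  0.09826039] [ 0.77807092  0.8879562  -0.2886862 ]
gap 0.02325427583165063
9.7667 [ 0.48187309 -0.3339763   0.19975234] 0.023027737151069875 [ 0.48249381  0.50037167 -0.66071234]
```

View pics/crop2.png

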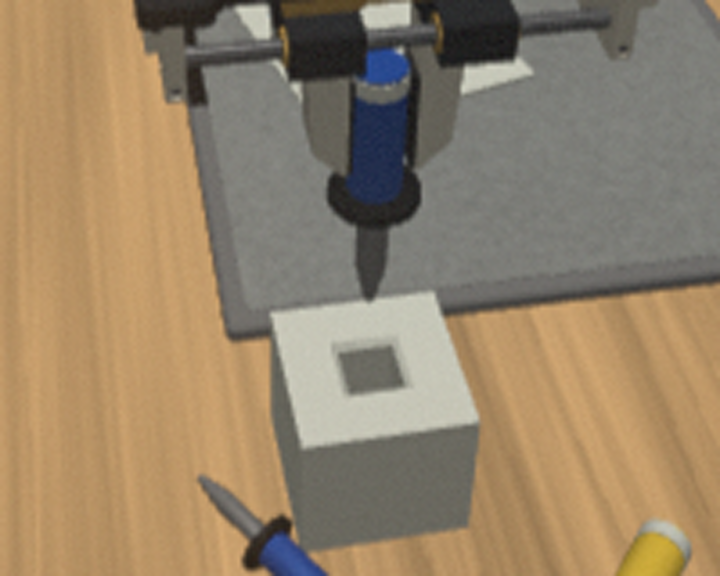

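The stylus is held upright and clear of the stand, with its tip at side pixel (282.8,272.8) and the empty hole at (283.1,291.9). Next I'll check the tip offset in the hand, then hover over the green dot.

Run:
```python
from h import *
c=viewer.get_calibration('side')
print('tip',cast(c,[282.8,272.8],.1167),'hole',cast(c,[283.1,291.9],.075), 'exp',proj(c,[[.482,-.334,.1167],[.483,-.335,.075]]))
D=[1,0,0,0]
G=np.array([.5195,-.0755]);Rd=np.array([.5975,.059])
m=(G+Rd)/2;d=Rd-G;C=m+np.array([-d[1],d[0]])/2;print('corner',C,np.linalg.norm(G-C))
manip.servo_line([.482,-.334,.24],D,vel=.15)
manip.servo_line([*G,.24],D,vel=.15)
manip.servo_line([*G,.135],D,vel=.12)
manip.sleep(.3);print(manip.current_clock(),manip.current_tool_pos())
for n in('side','wrist','top'):
    cv2.imwrite(f'pics/{n}2.png',viewer.get_image(n)[:,:,::-1])
c=viewer.get_calibration('wrist');np.save('wc.npy',c,allow_pickle=True)
im=cv2.imread('pics/side2.png');w=cv2.imread('pics/wrist2.png')
a=cv2.resize(im[120:240,210:350],None,fx=3.4,fy=3.4,interpolation=cv2.INTER_CUBIC)
b=cv2.resize(w[:,106:406],(319,408));cv2.imwrite('pics/crop3.png',np.hstack([a,b]))
cs=viewer.get_calibration('side');print('pred tip px',proj(cs,[*G,.052]),'dots',proj(cs,[[*G,.015],[*C,.015],[*Rd,.015]]))
```

```text
tip [[ 0.48348582 -0.33637267  0.1167    ]] hole [[ 0.48485765 -0.33916759  0.075     ]] exp [[281.57847634 271.82325892]
 [281.47378208 290.10152632]]
corner [0.49125 0.03075] 0.10994146169666841
13.5 [ 0.51983083 -0.07548986  0.13551448]
pred tip px [[273.4779289  205.66465347]] dots [[273.12977727 218.77578956]
 [253.78205884 193.123601  ]
 [293.38252888 183.0451684 ]]
```

View pics/crop3.png

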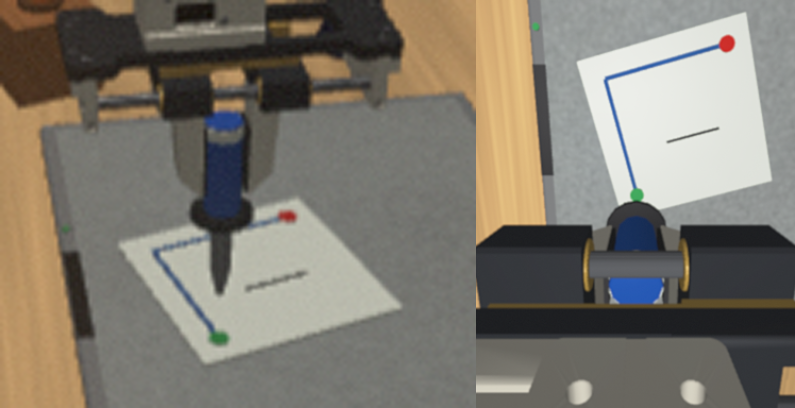

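The side crop has the tip at (274.7,206.2), against a predicted (273.5,205.7), directly above the green dot at (274.4,219.4). I'll check the red dot and corner from the wrist picture, then trace.

Run:
```python
from h import *
D=[1,0,0,0]
G=np.array([.5195,-.0755]);Rd=np.array([.5975,.059]);C=np.array([.49125,.03075])
c=np.load('wc.npy',allow_pickle=True).item();im=cv2.imread('pics/wrist2.png')[:,:,::-1].copy();m=masks(im)
g=blobs(m['green'])[0];r=[b for b in blobs(m['red']) if b[1][1]<150][0]
bl=[b for b in blobs(m['blue']) if b[1][1]<180][0]
pts=cast(c,np.argwhere(bl[3])[:,::-1],.015)[:,:2]
ax=((Rd-C)+(G-C));cor=pts[np.argmin(pts@ax)]
gw,rw=[cast(c,b[1],.015)[0,:2] for b in(g,r)]
print('wrist',gw,rw,cor)
assert np.linalg.norm(rw-Rd)<.007 and np.linalg.norm(cor-C)<.009 , 'disagree'
h=.1025
manip.servo_line([*G,h],D,vel=.05);manip.sleep(.8);print(manip.current_tool_pos(),manip.current_force())
manip.servo_line([*C,h],D,vel=.03);manip.sleep(.6);print(manip.current_tool_pos(),manip.current_force())
manip.servo_line([*Rd,h],D,vel=.03);manip.sleep(.8);print(manip.current_tool_pos(),manip.current_force())
cv2.imwrite('pics/side3.png',viewer.get_image('side')[:,:,::-1])
manip.servo_line([*Rd,.24],D,vel=.08);print(manip.current_clock())
im=cv2.imread('pics/side3.png')
cv2.imwrite('pics/crop4.png',cv2.resize(im[110:240,210:350],None,fx=3.4,fy=3.4,interpolation=cv2.INTER_CUBIC))
```

```text
wrist [ 0.51943802 -0.07528168] [0.59679288 0.05856458] [0.49241575 0.03103006]
[ 0.51950078 -0.07549147  0.10249912] [ 0.51050677 -0.42694922 -0.63140688]
[0.49125664 0.03073545 0.10251741] [ 0.55947252 -0.35044121 -1.2844851 ]
[0.59750404 0.05899955 0.10251024] [ 0.38269732 -0.41516031 -1.68269905]
26.2
```

View pics/crop4.png

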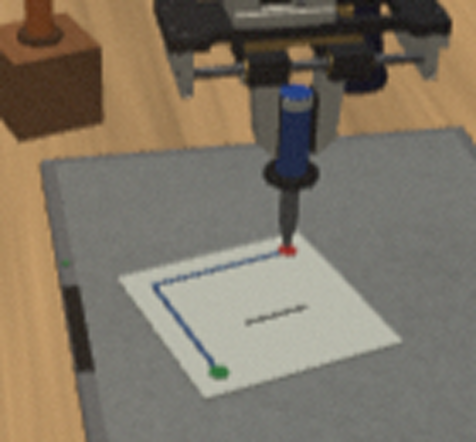

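The tip is on the red dot at crop (288,248). I'll put the stylus back at the pose it was drawn from.

Run:
```python
from h import *
D=[1,0,0,0]
manip.servo_line([.482,-.334,.24],D,vel=.18)
manip.servo_line([.482,-.334,.18],D,vel=.1);manip.sleep(.4)
for z in np.arange(.16,.0980,-.0154):
    manip.servo_line([.482,-.334,z],D,vel=.06);f=manip.current_force();print(round(z,4),f.round(1))
    if abs(f[2])>8 or np.hypot(*f[:2])>8: print('stop');break
manip.sleep(.3);print(manip.current_tool_pos(),manip.current_force(),manip.current_clock())
im=viewer.get_image('side');cv2.imwrite('pics/side4.png',im[:,:,::-1])
if z<.1:
    effector.open_jaws();manip.sleep(.3)
    manip.servo_line([.482,-.334,.26],D,vel=.1);manip.sleep(.5)
    for n in('side','top'):
        im=viewer.get_image(n);c=viewer.get_calibration(n)
        if n=='side': cv2.imwrite('pics/crop5.png',cv2.resize(im[200:350,180:380,::-1],None,fx=3.6,fy=3.6,interpolation=cv2.INTER_CUBIC))
        print(n,[(a,ce,cast(c,ce,.145)[0].round(3)) for a,ce,_,l in blobs(masks(im)['blue'],15)[:4]])
print(manip.current_clock(),manip.current_finger_gap(),manip.current_force())
```

```text
0.16 [-0.5  0.8 -0.3]
0.1446 [ 0.2  1.1 -0.3]
0.1292 [-0.5 -0.2 -0.2]
0.1138 [ 1.1 -0.4 -1.1]
0.0984 [ 0.3 -0.  -0.8]
[ 0.48191771 -0.33393205  0.09829586] [ 1.18688658  0.91658379 -1.68451757] 32.1917
side [(202, array([262.7, 348.6]), array([ 0.426, -0.484,  0.145])), (107, array([282.7, 260.2]), array([ 0.482, -0.337,  0.145])), (36, array([ 44.9, 109.1]), array([-0.035,  0.327,  0.145]))]
top [(44, array([367.1, 182.9]), array([ 0.48 , -0.331,  0.145])), (17, array([361.9, 188.6]), array([ 0.465, -0.317,  0.145]))]
36.0833 0.09181766435127027 [-0.05488089  0.26527318  0.48910529]
```

```bash
ls pics
```

```text
crop1.png
crop2.png
crop3.png
crop4.png
crop5.png
side0.png
side1.png
side2.png
side3.png
side4.png
top0.png
top1.png
top2.png
w1.png
wrist2.png
```

View pics/crop5.png

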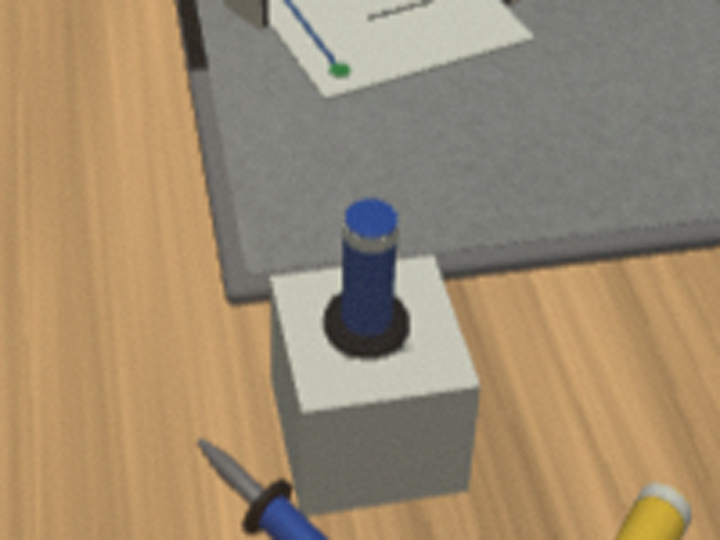

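The stylus is upright with its flange seated on the block (crop (367,322)). Its top is at side pixel (282.7,260.2), compared with (283.0,260.1) at the start. The gripper is open and clear, so I'm handing in.

```bash
python3 -c "
from bench import manip
manip.hand_in();print(manip.current_clock())"
```

```text
the job is handed in; nothing more can be done
the job is handed in; nothing more can be done
```

The blue stylus traced the seam from the green dot round the corner to the red dot and is back in the white stand. I handed the job in after about 36 s of the 72 s allowed. Handing in reports no verdict, so what follows is from my own checks.

- **Tracing:** The tip ran about 4 mm above the pattern at about 3 cm/s. The arm held the planned line to under 0.1 mm. The top, side and wrist cameras agreed on the two dots to about 3 mm, and the wrist camera put the corner about 1 mm from where I had worked it out. A side picture at the end showed the tip on the red dot.
- **Return:** The final side picture shows the stylus upright with its flange on the block. Its top is within 0.5 px of where it started. The gripper was fully open and about 0.1 m clear, with almost no force on it.
- **Disagreements:** The side camera reads about 1 px off everywhere, 2–4 mm at the stand, which I took as calibration error.
- **Look-alikes:** The small blue and yellow look-alikes, loose on the table, had fallen over by my first close look. The robot had not touched anything by then. They stayed on the table.
- **Awl:** I never went near it. It stood in its block in the side picture taken at the red dot, but I did not measure its position.

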